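# Lock a parts case in the kitting fixture

### The job

Set the orange parts case down gently, fully home in the nest of the aluminium kitting fixture. Then lock it in: turn the black cam knob clockwise (seen from above) until the sprung follower pin drops into the notch of the cam, stop there without forcing the cam on past the notch, and let go. Leave the other things on the bench alone.

Things in the scene. Friction and masses are not known exactly. Their poses are not given: they have to be found in the camera images.
- fixture: Kitting fixture fixed to the bench: aluminium plate 170 (x) x 250 (y) x 12 mm, spanning x -65 to +105, y -125 to +125 mm; origin on the bench under it, z up. The nest is round x 0, y +55 mm (point nest); the cam knob's upright axis is at x 0, y -52 mm.
- nest (a point): Middle of the nest's floor (plate top, 12 mm above the bench); axes as the fixture's. Four black L-shaped corners, 14 mm high, 5 mm thick, inside 54 (x) x 104 (y) mm: 2 mm play all round a seated case. They leave 56 mm open in the middle of each long side for the fingers. A seated case stands on this floor, its centre 22.5 mm above it.
- case_orange: Loose orange hard-plastic parts case, 50 (own x) x 100 (own y) x 45 mm (z, up), 0.17 to 0.35 kg, standing on the bench; origin under its centre. It goes in the nest with own y along the fixture's y, either way round. A grey one like it stands near and is not wanted.
- case_orange_center (a point): Centre of the orange case, half-way up (22.5 mm above its underside); axes as the case's.
- knob_grip (a point): Centre of the cam knob's black wing grip, a bar 54 (own x) x 14 (own y) x 36 mm (z), on the turning axis 88 mm above the bench; bar top 106 mm above the bench. Turn it clockwise seen from above (own yaw falls). It stays where it is left. Its yaw starts 0.35 to 0.55 rad clockwise of the fixture's; the pin drops 1.07 to 1.88 rad clockwise of it: not measured, to be felt.
- tongue_tip (a point): Tip of the yellow tongue that turns with the knob and points along the knob's own -x, 82 mm from the axis; 18 mm wide with a 44 mm head, 8 mm thick, underside 60 mm, top 68 mm above the bench, below the wing grip. It starts clear of the nest; locked, it lies over the end of the seated case, 3 mm above its lid.
- cam_notch: Brass floor of the notch in the steel cam (rim radius 44 mm; notch 8.6 mm wide, 2.5 mm deep). Origin on the knob's axis at the plate top, axes as the knob's; the notch lies 1.475 rad anticlockwise of own +x. Turning takes about 0.07 N m; at the notch's far wall it rises steeply by 0.5 N m or more before the pin climbs out. Let go in the notch, the pin centres and presses on this floor: locked.
- cam_tail: Red part of the cam rim behind the notch, starting 0.248 rad beyond the notch's middle; origin and axes as cam_notch. If the pin presses on it, the cam was forced too far.
- index_block: Base of the pin's holder: origin on the knob's axis at the plate top, axes as the fixture's. It carries a blue arm (60 to 84 mm from the axis, top 34 mm above the bench) with the sprung pin (4 N, 4 mm nose radius, orange cap that goes in 2.5 mm at the drop). The arm is clamped anywhere within 0.4 rad either side of +x about the axis; its setting and the pin are not measured.
- case_grey_center (a point): Centre of a grey parts case, 50 x 100 x 45 mm, loose, standing on the bench: leave alone.
- cards_red: Stack of cards with a red band, 70 x 100 x 18 mm, loose; origin under its centre.
- cards_orange: Stack of cards with an orange band, 70 x 100 x 18 mm, loose; origin under its centre.
- jar: Closed jar, radius 30 mm, 75 mm high, loose; origin under its centre.
- carton_small: Small cardboard carton, 80 x 60 x 40 mm, loose; origin under its centre.
- stapler: Red and black stapler, 130 x 32 x 42 mm, loose; origin under its centre.
- tape_roll: Amber tape roll lying flat, radius 45 mm, 45 mm high, loose; origin under its centre.
Things that resemble listed ones, but are neither listed nor needed, are in the scene too. Leave any green or purple look-alike of the case_orange alone.

How it is judged:
By the outcome, as a careful person would: the job done as asked, in the order asked, and still so for the second after the job is handed in, with the robot touching nothing.
It also fails if it takes over 61 s, if anything falls off the work surface, if the arm or the gripper's body presses on something with over 40 N, if the wrist force passes 120 N, or if a joint passes its speed limit or range.

### The arm

A 6-joint arm with a two-finger parallel gripper is mounted at the origin on the work surface. World frame = base frame: x ahead of the robot, y to its left, z up, the work surface at z = 0. Lengths are in mm, angles in degrees, forces in N, time in s.
With the tool pointing down it reaches from about 350 to 850 mm from the base axis. Payload 8.1 kg.
Tool frame: the origin (TCP) lies midway between the tips of the shut fingers; the grasp point (between the pads) lies 19 mm behind it; z points along the fingers, y is the line along which they close (so a half turn about z gives the same grasp; the last joint's range is limited). The gripper opens to 85 mm and grips with 20 to 120 N. Pads are 22 mm wide; open, the fingers measure 114 mm over their backs; the gripper's body (76 mm by 85 mm) begins 54 mm behind the grasp point. The pads swing forward as they close: fully open they stand 13 mm farther back than shut.
Start: joints at [-80.581, 7.471, 85.268, -0, 87.261, -4.893], TCP at [148.346, -581.377, 231.292] pointing down, gripper open.
Joint ranges: [-169.43, 169.43], [-51.17, 129.36], [1.28, 143.12], [-76.62, 256.62], [0, 156.53], [-152.29, 152.29]. Speed limits (degrees/s): [136.94, 136.94, 159.86, 180, 180, 180].

### API

Orientations are given as [roll, pitch, yaw] about the fixed x, y, z axes, in that order (R = Rz(yaw) Ry(pitch) Rx(roll)).
In Python, from bench import r gives the robot as it stands. The module is installed in compiled form; this text tells all that it offers.
- The arm moves only by the tool jog_arm, never from a script. Its argument "rows" is a list of rows, each a list of 2 entries, a list of its own where there are three numbers: the shift along the tool's x, y, z in mm, then the turn, a rotation vector about the tool's x, y, z in rad. A call has 1 to 10 rows; each row is the pose to reach, as a shift and turn from the pose commanded when the call began, along the tool's axes at that moment; what a row does not reach only later rows make up. A row lasts 1/10 s, in which the tool goes at most 50 mm and 8.59 degrees, less where a joint would pass 70% of its speed; a pose out of reach is approached as far as the arm can. A call with a gripper value outside its range is refused whole. "grip" is the finger opening in mm, from 0 to 85.4, set as the call begins (left out, the last holds). The fingers move at their own pace and stop on an object; "force" is the grip in N (left out, the last holds). Time passes only in rows, so rows that repeat a pose let the fingers close. It gives the time, the measured TCP pose, the force, the opening and the grip force at its end, in the units of the state.
- r.sense(): the state, without advancing time (a new reading comes with each control period).
- r.snapshot(name): name is "scene" or "top" or "wrist"; returns (picture, depth): 480x640x3 uint8, blue, green, red; 480x640 float32, mm along the optical axis (not along the pixel's ray), 0 where there is no reading.
- r.camera_params(name): a dict with "fx", "fy", "cx", "cy" (pixels), "pose" (4x4, takes a point from camera to world coordinates); the wrist camera has in their place "tool_from_camera" (4x4, takes a point from camera to tool coordinates, whose origin is the TCP and whose axes are the flange's). Camera axes: x right, y down, z forward; pixel columns grow to the right and rows downward; lengths in mm; the calibration is good to about 2 mm. A picture is of the moment at which its call begins: read the wrist's pose just before it. camera_params takes no time and is no camera call.
- r.hand_in(): hands the job in; it is judged then, once.
The state is a dict: "time": time; "joint_pos": joint angles; "qd": joint speeds; "joint_efforts": joint torques, N m; "tool_pos": TCP position; "tcp_rot": TCP orientation; "ft_force": force on the tool from outside, world axes, zero at the start; "wrist_torque": the same for the moment, N m; "finger_gap": finger opening in mm; "grip_force": force on a finger pad.
Only numpy, scipy, OpenCV 4.12 (cv2) and the standard library are available. Lean on these libraries where they do the work, as an engineer would, in place of code of your own. Each camera call takes 0.05 s, during which the arm holds its last target. There are 200 camera calls.

## Working session

There is one attempt and no reset: what is moved stays moved. The work goes in short steps, Python scripts to look and compute and a tool call to move; the robot and the scene stay as the last step left them, time stands still between calls to the robot, and variables do not carry over. Pictures are saved under pics/ and viewed, at most 12 in all, crops included, and the job is handed in when it is done.

Besides the shell and the picture viewer there is one more tool, called after ">>>" as name([rows], argument=value, ...), one row to a line, values as JSON. jog_arm: Moves the arm, as the interface text tells. Its arguments: {"type":"object","properties":{"rows":{"type":"array"},"grip":{"type":"number"},"force":{"type":"number"}},"required":["rows"]}

```bash
mkdir -p pics; cat > h.py <<'E'
import numpy as np, cv2
from bench import r
def snap(n,save=None):
    s=r.sense(); im,d=r.snapshot(n); p=r.camera_params(n)
    if save: cv2.imwrite('pics/'+save,im)
    np.savez('last_%s.npz'%n,im=im,d=d)
    return im,d,p,s
def pts(d,p,T):
    v,u=np.mgrid[0:480,0:640]
    P=np.stack([(u-p['cx'])/p['fx']*d,(v-p['cy'])/p['fy']*d,d],-1)
    return P@T[:3,:3].T+T[:3,3]
E
python3 - <<'E'
from h import *
for n in('top','scene'):
    im,d,p,s=snap(n,n+'1.png'); print(n,p)
print(r.sense())
E
```

```text
top {'fx': 468.6018447698254, 'fy': 468.6018447698254, 'cx': 322.4048747215458, 'cy': 239.0623014734601, 'pose': array([[-5.92081758e-03, -9.92999903e-01,  1.17966673e-01,
         4.85949460e+02],
       [-9.99982382e-01,  5.92933752e-03, -2.78737086e-04,
        -6.25350449e+00],
       [-4.22678323e-04, -1.17966246e-01, -9.93017516e-01,
         1.28957738e+03],
       [ 0.00000000e+00,  0.00000000e+00,  0.00000000e+00,
         1.00000000e+00]])}
scene {'fx': 593.3941935399752, 'fy': 593.3941935399752, 'cx': 323.82165981856326, 'cy': 236.61306324857568, 'pose': array([[-8.42734636e-01,  3.94896206e-01, -3.65862434e-01,
         1.17877496e+03],
       [ 5.38179140e-01,  6.01976997e-01, -5.89904152e-01,
         9.20581579e+02],
       [-1.27101419e-02, -6.94032191e-01, -7.19831765e-01,
         1.24253396e+03],
       [ 0.00000000e+00,  0.00000000e+00,  0.00000000e+00,
         1.00000000e+00]])}
{'time': 0.1, 'joint_pos': array([-8.05817062e+01,  7.51091366e+00,  8.53234680e+01, -1.69165869e-03,
        8.72631773e+01, -4.89293404e+00]), 'qd': array([ 0.09714467, -0.09672302, -0.17620667, -0.01825435, -0.05697697,
        0.09355709]), 'joint_efforts': array([-1.35112405e-04, -5.70951641e+01, -5.01942229e+01, -2.42317656e-04,
        7.98809517e-03,  2.23663920e-05]), 'tool_pos': array([ 148.24239153, -580.87437812,  230.34386072]), 'tcp_rot': array([-1.79902652e+02, -6.63776102e-03,  1.43113044e+01]), 'ft_force': array([0.72616869, 0.90688624, 0.40159472]), 'wrist_torque': array([ 0.05411616, -0.038797  ,  0.02269897]), 'grip_force': 0.0, 'finger_gap': 85.5602095001355}
```

View pics/top1.png

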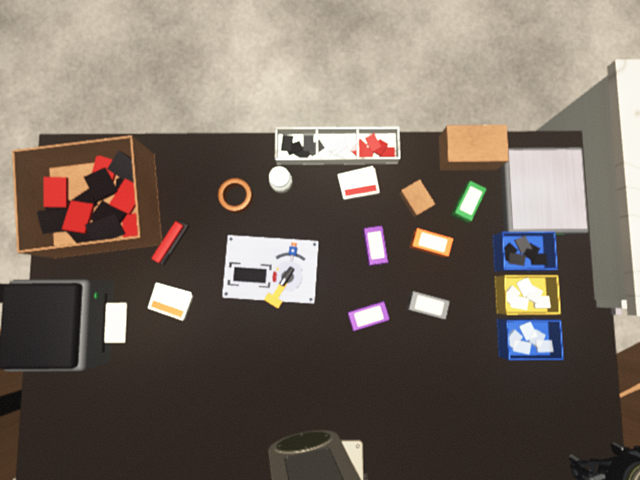

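View pics/scene1.png

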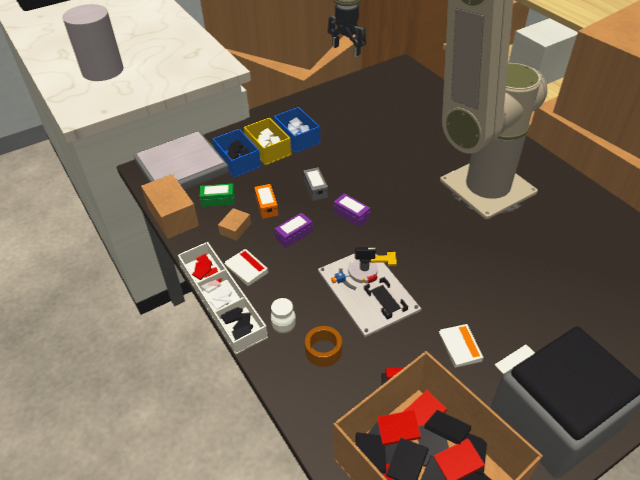

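The orange candidates in the top view are the case at (433,242), the orange-banded card stack at (170,301) and the tape ring at (235,194). Green (470,201), purple (375,245) and (368,316), and grey (430,305) cases are look-alikes. The one at (433,242) fits: it is an upright orange box of about 50x100 mm. The fixture is at (270,270), with the nest at (250,274), the knob at (288,276) and the tongue at (275,298). I'll enlarge the case and measure.

```bash
python3 - <<'E'
from h import *
p=r.camera_params('top'); z=np.load('last_top.npz'); im,d=z['im'],z['d']
P=pts(d,p,p['pose'])
a=cv2.resize(im[215:270,400:470],(490,385),interpolation=2); b=cv2.resize(im[230:310,215:325],(530,385),interpolation=2)[:,:300]
cv2.imwrite('pics/crop1.png',a)
cv2.imwrite('pics/crop2.png',cv2.resize(im[228:312,215:327],(784,588),interpolation=2))
hsv=cv2.cvtColor(im,cv2.COLOR_BGR2HSV)
def ray(uv,h):
    uv=np.atleast_2d(uv); q=np.c_[(uv[:,0]-p['cx'])/p['fx'],(uv[:,1]-p['cy'])/p['fy'],np.ones(len(uv))]@p['pose'][:3,:3].T
    o=p['pose'][:3,3]; return o+q*((h-o[2])/q[:,2])[:,None]
# case: top points by depth z>35 in region
R=np.zeros((480,640),bool);R[220:265,405:460]=1
m=(R&(P[...,2]>38)&(P[...,2]<55))
w=P[m][:,:2].astype(np.float32); print('case',cv2.minAreaRect(w),np.median(P[m][:,2]))
# plate: z 8..16
R=np.zeros((480,640),bool);R[228:312,215:327]=1
m=R&(P[...,2]>5)&(hsv[...,1]<60)&(hsv[...,2]>110)
w=P[m]; print('plate z',np.median(w[:,2]),'rect',cv2.minAreaRect(ray(cv2.findNonZero(m.astype(np.uint8))[:,0].astype(float),12)[:,:2].astype(np.float32)))
my=R&(hsv[...,0]>18)&(hsv[...,0]<32)&(hsv[...,1]>150)&(hsv[...,2]>120)
print('tongue',cv2.minAreaRect(ray(cv2.findNonZero(my.astype(np.uint8))[:,0].astype(float),68)[:,:2].astype(np.float32)))
mk=R&(P[...,2]>95); print('knob',cv2.minAreaRect(P[mk][:,:2].astype(np.float32)),mk.sum(),P[mk].mean(0))
mb=R&(hsv[...,0]>95)&(hsv[...,0]<125)&(hsv[...,1]>120); print('blue',P[mb].mean(0))
E
```

```text
case ((623.6448974609375, -300.99560546875), (101.24276733398438, 50.42762756347656), 73.09291076660156) 43.592000772972824
plate z 11.42402716795732 rect ((557.001708984375, 136.12042236328125), (250.23533630371094, 170.74693298339844), 85.93366241455078)
tongue ((488.6936340332031, 110.02327728271484), (40.29330825805664, 63.31318283081055), 56.32979202270508)
knob ((523.2488403320312, 43.60524368286133), (113.40257263183594, 51.46269607543945), 77.60862731933594) 166 [519.70498891  60.66627615 425.63169491]
blue [604.34477988  74.46725636  32.88130839]
```

View pics/crop1.png

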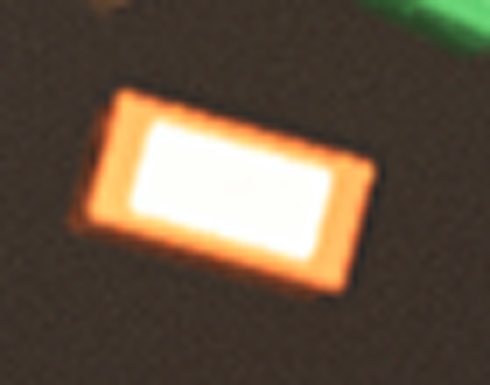

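View pics/crop2.png

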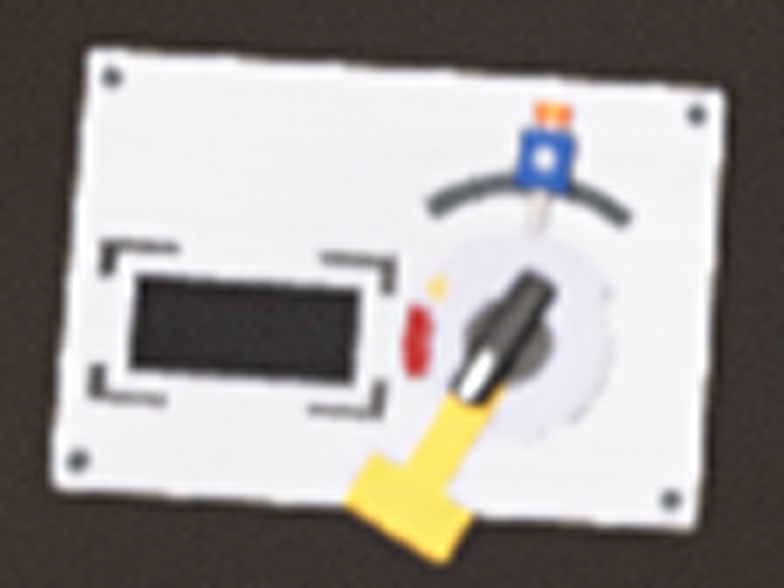

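The enlarged crop confirms an orange case with a white label, with no other thing touching it. The second crop shows the nest at left, the pin arm at upper right around (545,155), and the brass notch at (437,290) followed by the red tail. The tongue is clear of the nest. I'll compute the first move.

```bash
cat >> h.py <<'E'
from scipy.spatial.transform import Rotation as Ro
def go(x,y,z,yaw):
    s=r.sense(); A=Ro.from_euler('xyz',s['tcp_rot'],degrees=True); B=Ro.from_euler('xyz',[180,0,yaw],degrees=True)
    print('t',round(s['time'],2),'pos',s['tool_pos'].round(1),s['tcp_rot'].round(2),'F',s['ft_force'].round(1),'T',s['wrist_torque'].round(2),'gap',round(s['finger_gap'],1),'gf',s['grip_force'])
    print(' shift',A.inv().apply(np.array([x,y,z])-s['tool_pos']).round(1),'turn',(A.inv()*B).as_rotvec().round(4))
E
python3 -c "
from h import *
go(623.6,-301,190,73.1)"
```

```text
t 0.1 pos [ 148.2 -580.9  230.3] [-1.799e+02 -1.000e-02  1.431e+01] F [0.7 0.9 0.4] T [ 0.05 -0.04  0.02] gap 85.6 gf 0.0
 shift [ 529.8 -153.6   40.7] turn [-1.5000e-03 -1.0000e-03 -1.0261e+00]
```

>>> jog_arm([
  [[100, -29, 8], [0, 0, -0.15]],
  [[265, -77, 20], [0, 0, -0.6]],
  [[530, -153.5, 40.5], [0, 0, -1.026]],
  [[530, -153.5, 40.5], [0, 0, -1.026]],
  [[530, -153.5, 40.5], [0, 0, -1.026]],
  [[530, -153.5, 40.5], [0, 0, -1.026]],
  [[530, -153.5, 40.5], [0, 0, -1.026]],
  [[530, -153.5, 40.5], [0, 0, -1.026]],
  [[530, -153.5, 40.5], [0, 0, -1.026]],
  [[530, -153.5, 40.5], [0, 0, -1.026]],
])

```text
time: 1.1
tool_pos: [579.5, -327.0, 194.0]
tcp_rot: [-180.0, -0.0, 73.1]
ft_force: [0.4, -0.6, 0.5]
finger_gap: 85.5
grip_force: 0.0
```

```bash
python3 -c "
from h import *
go(623.6,-301,190,73.1)"
```

```text
t 1.1 pos [ 579.5 -327.   194. ] [-1.7996e+02 -1.0000e-02  7.3100e+01] F [ 0.4 -0.6  0.5] T [-0.04 -0.02 -0.06] gap 85.5 gf 0.0
 shift [37.7 34.6  4. ] turn [-0.0007 -0.0001  0.    ]
```

>>> jog_arm([
  [[0, 0, 0], [0, 0, 0]],
  [[0, 0, 0], [0, 0, 0]],
])

```text
time: 1.3
tool_pos: [578.6, -327.2, 193.3]
tcp_rot: [-179.9, -0.0, 73.2]
ft_force: [-1.5, 0.5, -0.3]
finger_gap: 85.5
grip_force: 0.0
```

```bash
python3 -c "
from h import *
go(623.6,-301,190,73.1)"
```

```text
t 1.3 pos [ 578.6 -327.2  193.3] [-1.7988e+02 -2.0000e-02  7.3250e+01] F [-1.5  0.5 -0.3] T [-0.02  0.    0.01] gap 85.5 gf 0.0
 shift [38.1 35.6  3.3] turn [-0.0021 -0.0003  0.0026]
```

Little lag. Next I'll hover over the case and check with the wrist camera.

>>> jog_arm([
  [[19, 17.5, 2], [0, 0, 0]],
  [[38, 35.5, 3.5], [0, 0, 0]],
  [[38, 35.5, 3.5], [0, 0, 0]],
  [[38, 35.5, 3.5], [0, 0, 0]],
])

```text
time: 1.7
tool_pos: [622.2, -303.4, 191.0]
tcp_rot: [-180.0, 0.0, 73.1]
ft_force: [-0.5, -0.5, -0.6]
finger_gap: 85.5
grip_force: 0.0
```

```bash
cat >> h.py <<'E'
def wrist(save=None):
    im,d,p,s=snap('wrist',save); T=np.eye(4); T[:3,:3]=Ro.from_euler('xyz',s['tcp_rot'],degrees=True).as_matrix(); T[:3,3]=s['tool_pos']
    return im,pts(d,p,T@p['tool_from_camera']),cv2.cvtColor(im,cv2.COLOR_BGR2HSV)
E
python3 - <<'E'
from h import *
im,P,h=wrist('w1.png')
Z=P[...,2]; m=(Z>38)&(Z<52)&(abs(P[...,0]-623)<70)&(abs(P[...,1]+301)<75)&(((h[...,0]<22)&(h[...,1]>100))|((h[...,1]<60)&(h[...,2]>150)))
w=P[m]; print(m.sum(),cv2.minAreaRect(w[:,:2].astype(np.float32)),np.median(w[:,2]))
go(623.6,-301,190,73.1)
E
```

```text
9333 ((627.8233032226562, -303.7265319824219), (100.03810119628906, 50.08710479736328), 73.3718490600586) 44.49951593791553
t 1.75 pos [ 622.  -303.7  191.2] [-1.7997e+02  3.0000e-02  7.3030e+01] F [-0.1 -0.4 -0.5] T [-0.05  0.02 -0.03] gap 85.2 gf 0.0
 shift [3.1 0.8 1.2] turn [-0.0006  0.0006 -0.0012]
```

View pics/w1.png

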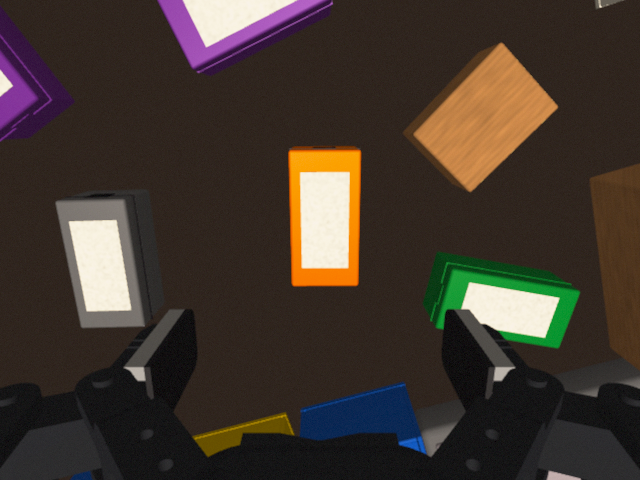

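The wrist view shows the orange case centred at (325,217), with free room on both sides for the fingers. Descending now.

```bash
python3 -c "
from h import *
go(627.6,-303.6,7,73.3)"
```

```text
t 1.75 pos [ 622.  -303.7  191.2] [-1.7997e+02  3.0000e-02  7.3030e+01] F [-0.1 -0.4 -0.5] T [-0.05  0.02 -0.03] gap 85.2 gf 0.0
 shift [  1.8   5.4 184.2] turn [-0.0006  0.0006 -0.0047]
```

>>> jog_arm([
  [[1.5, 5, 35], [0, 0, -0.004]],
  [[1.5, 5, 75], [0, 0, -0.004]],
  [[1.5, 5, 110], [0, 0, -0.004]],
  [[1.5, 5, 140], [0, 0, -0.004]],
  [[1.5, 5, 162], [0, 0, -0.004]],
  [[1.5, 5, 177], [0, 0, -0.004]],
  [[1.5, 5, 183], [0, 0, -0.004]],
  [[1.5, 5, 183], [0, 0, -0.004]],
])

```text
time: 2.55
tool_pos: [627.7, -303.0, 7.9]
tcp_rot: [-180.0, -0.0, 73.3]
ft_force: [-0.0, 0.6, -0.3]
finger_gap: 85.8
grip_force: 0.0
```

>>> jog_arm([
  [[0, 0, 0], [0, 0, 0]],
  [[0, 0, 0], [0, 0, 0]],
  [[0, 0, 0], [0, 0, 0]],
  [[0, 0, 0], [0, 0, 0]],
  [[0, 0, 0], [0, 0, 0]],
  [[0, 0, 0], [0, 0, 0]],
], grip=40, force=40)

```text
time: 3.15
tool_pos: [629.3, -303.1, 10.1]
tcp_rot: [179.9, 0.0, 73.3]
ft_force: [-1.6, 0.6, 6.1]
finger_gap: 49.9
grip_force: 43.0
```

>>> jog_arm([
  [[0, 0, -10], [0, 0, 0]],
  [[0, 0, -40], [0, 0, 0]],
  [[0, 0, -80], [0, 0, 0]],
  [[0, 0, -125], [0, 0, 0]],
  [[0, 0, -160], [0, 0, 0]],
  [[0, 0, -185], [0, 0, 0]],
  [[0, 0, -195], [0, 0, 0]],
  [[0, 0, -195], [0, 0, 0]],
])

```text
time: 3.95
tool_pos: [629.2, -302.9, 205.3]
tcp_rot: [179.8, 0.0, 73.3]
ft_force: [-0.5, -0.2, -3.5]
finger_gap: 49.5
grip_force: 42.6
```

```bash
python3 -c "
from h import *
go(530,165,205,85.9)"
```

```text
t 3.95 pos [ 629.2 -302.9  205.3] [1.7982e+02 4.0000e-02 7.3340e+01] F [-0.5 -0.2 -3.5] T [-0.    0.   -0.02] gap 49.5 gf 42.5537283718586
 shift [ 419.8 -229.2   -0.8] turn [ 0.0031  0.001  -0.2193]
```

>>> jog_arm([
  [[14, -8, 0], [0, 0, -0.01]],
  [[42, -23, 0], [0, 0, -0.02]],
  [[80, -44, 0], [0, 0, -0.04]],
  [[120, -65, 0], [0, 0, -0.06]],
  [[160, -87, 0], [0, 0, -0.08]],
  [[200, -109, 0], [0, 0, -0.1]],
  [[240, -131, 0], [0, 0, -0.12]],
  [[280, -153, 0], [0, 0, -0.14]],
  [[320, -175, 0], [0, 0, -0.16]],
  [[355, -194, 0], [0, 0, -0.18]],
])

```text
time: 4.95
tool_pos: [542.1, 95.2, 200.4]
tcp_rot: [-179.8, 0.0, 83.7]
ft_force: [1.1, -0.2, -2.5]
finger_gap: 49.7
grip_force: 42.7
```

>>> jog_arm([
  [[30, -16, 0], [0, 0, -0.019]],
  [[50, -27, 0], [0, 0, -0.029]],
  [[62, -33, 0], [0, 0, -0.039]],
  [[65, -35, 0], [0, 0, -0.039]],
  [[65, -35, 0], [0, 0, -0.039]],
])

```text
time: 5.45
tool_pos: [516.5, 161.3, 202.2]
tcp_rot: [-179.9, 0.0, 85.9]
ft_force: [0.3, -1.7, -3.3]
finger_gap: 49.8
grip_force: 42.7
```

```bash
python3 - <<'E'
from h import *
im,P,h=wrist('w2.png')
go(541,192.4,205,85.9)
E
```

```text
t 5.5 pos [516.8 160.9 202.5] [-1.7996e+02  4.0000e-02  8.5840e+01] F [-0.3 -0.1 -2.9] T [ 0.06 -0.03  0.03] gap 49.6 gf 42.67411395907402
 shift [33.2 21.8 -2.5] turn [-0.0008  0.0007 -0.0011]
```

View pics/w2.png

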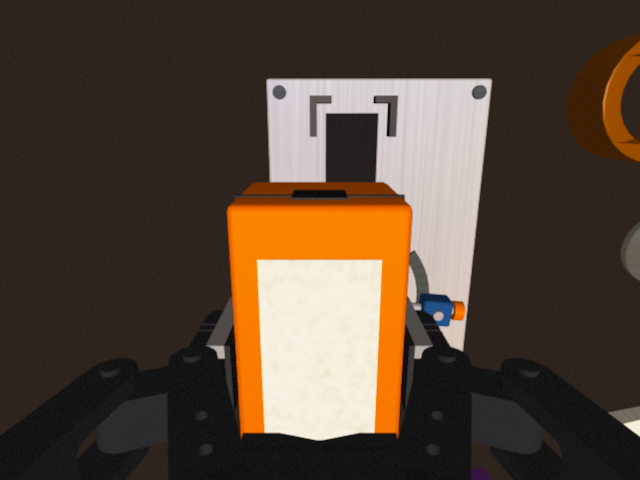

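The wrist view shows the case straight in the fingers, with lid edges at x=230 and 410 and the front edge at y=207. The plate's far edge is at y=79, its sides at x=268 and 490, and the nest corners at (320,100) and (385,100). I'll measure the plate and the held case in the same view.

```bash
cat > m.py <<'E'
from h import *
im,P,h=wrist(); p=r.camera_params('wrist'); s=r.sense()
T=np.eye(4); T[:3,:3]=Ro.from_euler('xyz',s['tcp_rot'],degrees=True).as_matrix(); T[:3,3]=s['tool_pos']; T=T@p['tool_from_camera']
v,u=np.mgrid[0:480,0:640]
q=np.stack([(u-p['cx'])/p['fx'],(v-p['cy'])/p['fy'],np.ones((480,640))],-1)@T[:3,:3].T
on=lambda z:T[:3,3]+q*((z-T[2,3])/q[...,2])[...,None]
Z=P[...,2]
def edges(m,W,axis,side,lo,hi):  # outermost pts along axis, binned along the other; robust line
    o=1-axis; out=[]
    w=W[m][:,:2]
    for b in np.arange(lo,hi,4.):
        k=w[(w[:,o]>=b)&(w[:,o]<b+4)]
        if len(k)>2: out.append([b+2,(k[:,axis].max() if side>0 else k[:,axis].min())])
    out=np.array(out); 
    for _ in range(3):
        c=np.polyfit(out[:,0],out[:,1],1); e=abs(np.polyval(c,out[:,0])-out[:,1]); out=out[e<=max(1.0,2*np.median(e))]
    return c
def meet(cx,cy): # x=cx(y), y=cy(x)
    y=(cy[0]*cx[1]+cy[1])/(1-cy[0]*cx[0]); return np.array([np.polyval(cx,y),y])
W=on(12.); m=(h[...,1]<45)&(h[...,2]>90)&(abs(Z-12)<6)
print('plate z',np.median(Z[m]))
top=edges(m,W,1,1,490,630); L=edges(m,W,0,-1,215,258); R=edges(m,W,0,1,170,258)
print('angles deg',np.degrees([np.arctan(top[0]),-np.arctan(L[0]),-np.arctan(R[0])]))
a,b=meet(L,top),meet(R,top); print('corners',a,b,np.linalg.norm(b-a))
yaw=np.arctan2(*(b-a)[::-1]); yaw=np.mean([yaw,-np.arctan(R[0])]); c,n=np.cos(yaw),np.sin(yaw); RR=np.array([[c,-n],[n,c]])
org=((a+b)/2)-RR@[20,125]; print('fixture',org,np.degrees(yaw),'nest',org+RR@[0,55],'knob',org+RR@[0,-52])
# case lid
mc=(h[...,0]<22)&(h[...,1]>120)&(h[...,2]>100)&(abs(P[...,0]-s['tool_pos'][0])<45)&(abs(P[...,1]-s['tool_pos'][1])<75)
zt=np.percentile(Z[mc],95); zt=np.median(Z[mc&(Z>zt-4)]); print('lid z',zt)
ml=(abs(Z-zt)<2)&(abs(P[...,0]-s['tool_pos'][0])<45)&(abs(P[...,1]-s['tool_pos'][1])<75)&((mc)|((h[...,1]<60)&(h[...,2]>150)))
pl=(P-s['tool_pos'])@Ro.from_euler('xyz',s['tcp_rot'],degrees=True).as_matrix()
w=pl[ml]; print('lid in tool: x',np.percentile(w[:,0],[.2,99.8]),'y',np.percentile(w[:,1],[.2,99.8]), cv2.minAreaRect(w[:,:2].astype(np.float32)))
print(s['tool_pos'],s['tcp_rot'])
E
python3 m.py
```

```text
plate z 11.420023624584871
angles deg [-4.16129093 -4.00983501 -4.09647722]
corners [485.44227551 263.46324034] [653.2858416  251.25158043] 168.2872167285914
fixture [540.4159329  134.12183914] -4.128884071749592 nest [544.37594759 188.97909284] knob [536.671919    82.25679928]
lid z 236.81898729230613
lid in tool: x [-24.40772279  48.73563998] y [-23.64527197  25.55681479] ((11.234016418457031, 7.603780746459961), (63.057945251464844, 75.62923431396484), 89.9102554321289)
[517.06026595 160.62463249 202.75313932] [-1.79974300e+02  3.41411694e-02  8.58078444e+01]
```

```bash
python3 -c "
from h import *
go(543.5,190.2,75,85.87)"
```

```text
t 5.55 pos [517.1 160.6 202.8] [-1.7997e+02  3.0000e-02  8.5810e+01] F [ 0.5  0.7 -2.3] T [-0.01 -0.07 -0.  ] gap 49.8 gf 42.673746049404144
 shift [ 31.5  24.3 127.7] turn [-0.0004  0.0006 -0.0011]
```

>>> jog_arm([
  [[12, 9, 5], [0, 0, -0.001]],
  [[26, 20, 20], [0, 0, -0.001]],
  [[31.5, 24.5, 50], [0, 0, -0.001]],
  [[31.5, 24.5, 80], [0, 0, -0.001]],
  [[31.5, 24.5, 107], [0, 0, -0.001]],
  [[31.5, 24.5, 122], [0, 0, -0.001]],
  [[31.5, 24.5, 127], [0, 0, -0.001]],
  [[31.5, 24.5, 127], [0, 0, -0.001]],
])

```text
time: 6.35
tool_pos: [543.7, 190.8, 76.1]
tcp_rot: [-180.0, 0.0, 85.9]
ft_force: [0.2, -0.8, -2.5]
finger_gap: 49.7
grip_force: 42.6
```

```bash
python3 - <<'E'
from h import *
wrist('w3.png'); go(543.5,190.2,75,85.87)
im,d,p,s=snap('top'); cv2.imwrite('pics/t3.png',cv2.resize(im[222:322,200:333],(798,600),interpolation=2))
E
```

```text
t 6.4 pos [544.4 191.1  77.2] [ 1.7993e+02 -2.0000e-02  8.5900e+01] F [ 0.2  0.1 -2.5] T [ 0.   -0.01  0.  ] gap 49.4 gf 42.64637567102909
 shift [-1.  -0.8  2.2] turn [ 0.0012 -0.0003  0.0005]
```

View pics/w3.png

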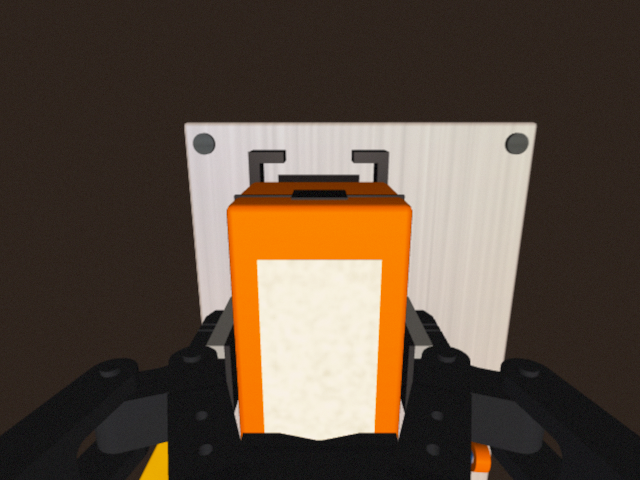

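The wrist view shows the nest corners' outer edges at x=249 and 388 (row 150) and the lid edges at x=230 and 410. They are nearly aligned; I'll measure precisely.

```bash
cat > m2.py <<'E'
from h import *
im,P,h=wrist(); p=r.camera_params('wrist'); s=r.sense(); C=p['tool_from_camera']
A=Ro.from_euler('xyz',s['tcp_rot'],degrees=True).as_matrix()
v,u=np.mgrid[0:480,0:640]
q=np.stack([(u-p['cx'])/p['fx'],(v-p['cy'])/p['fy'],np.ones((480,640))],-1)@C[:3,:3].T
def on(zw): zt=s['tool_pos'][2]-zw; return C[:3,3]+q*((zt-C[2,3])/q[...,2])[...,None]  # tool coords
W=on(26.)
pl=(P-s['tool_pos'])@A
dark=(im.max(-1)<95)&(abs(P[...,2]-26)<5)&(W[...,0]>40)&(abs(W[...,1])<45)&(u>240)&(u<400)&(v>140)&(v<200)
n,l,st,c=cv2.connectedComponentsWithStats(dark.astype(np.uint8))
for i in range(1,n):
    if st[i,4]>40:
        w=W[l==i]; print('corner px',st[i],'tool x',w[:,0].min().round(1),w[:,0].max().round(1),'y',w[:,1].min().round(1),w[:,1].max().round(1))
g=cv2.cvtColor(im,cv2.COLOR_BGR2GRAY)
o=((h[...,0]<22)&(h[...,1]>120)&(h[...,2]>190))
r0=[np.where(o[k])[0] for k in (215,225,235)]; print([(a[0],a[-1]) for a in r0],p['cx'],p['cy'],p['fx'])
L=on(s['tool_pos'][2]+34); print('lid sides y',[(L[k,a[0],1].round(1),L[k,a[-1]+1,1].round(1)) for k,a in zip((215,225,235),r0)],'front', [L[np.where(o[150:300,k])[0][0]+150,k,0].round(1) for k in(260,300,340,380)])
print('lid zrel',np.median(pl[215:250,250:390,2]),C.round(3))
print(s['tool_pos'],s['tcp_rot'])
E
python3 m2.py
```

```text
corner px [247 152  35  35 630] tool x 40.2 55.8 y -32.3 -16.3
corner px [350 152  35  30 590] tool x 42.6 55.9 y 15.3 31.0
[(np.int64(227), np.int64(411)), (np.int64(228), np.int64(410)), (np.int64(228), np.int64(410))] 319.0376520139178 240.91638372851898 416.2158162184388
lid sides y [(np.float64(-23.3), np.float64(25.8)), (np.float64(-23.2), np.float64(25.7)), (np.float64(-23.4), np.float64(25.9))] front [np.float64(48.0), np.float64(48.0), np.float64(48.0), np.float64(48.0)]
lid zrel -34.106096866086084 [[   0.      -0.961   -0.278   69.632]
 [   1.       0.       0.       1.15 ]
 [  -0.      -0.278    0.961 -142.105]
 [   0.       0.       0.       1.   ]]
[544.95075703 191.50858801  78.14494174] [ 1.79832116e+02 -5.48822745e-02  8.59163403e+01]
```

```bash
python3 m2.py | sed -n '1,2p;$p'; python3 - <<'E'
from h import *
im=np.load('last_wrist.npz')['im']; g=im.max(-1)
for v in(155,160,172): print(v,list(map(int,g[v,240:292])),'|',list(map(int,g[v,346:396])))
print(list(map(int,g[140:166,270])),list(map(int,g[140:166,370])))
cv2.imwrite('pics/c4.png',cv2.resize(im[110:215,220:420],(800,420),interpolation=cv2.INTER_NEAREST))
E
```

```text
corner px [246 153  36  34 618] tool x 40.3 55.4 y -32.4 -16.3
corner px [350 153  34  29 563] tool x 42.6 55.4 y 15.3 30.8
[544.89427783 191.58500764  78.12415833] [ 1.79830070e+02 -5.64282935e-02  8.59238062e+01]
155 [214, 214, 215, 215, 213, 175, 95, 76, 72, 74, 70, 74, 73, 74, 77, 75, 75, 73, 75, 77, 78, 74, 76, 76, 79, 76, 78, 76, 79, 80, 80, 77, 79, 80, 80, 80, 83, 82, 82, 81, 60, 11, 80, 170, 216, 213, 216, 217, 218, 215, 214, 212] | [215, 179, 86, 21, 59, 84, 81, 82, 82, 80, 83, 83, 84, 82, 83, 79, 81, 83, 80, 81, 81, 81, 81, 81, 80, 81, 80, 79, 79, 81, 81, 79, 78, 74, 78, 79, 76, 78, 117, 184, 216, 216, 215, 217, 218, 218, 218, 220, 218, 216]
160 [213, 216, 215, 214, 216, 182, 115, 74, 73, 71, 74, 72, 76, 73, 72, 72, 76, 74, 76, 74, 75, 76, 74, 74, 76, 78, 79, 78, 76, 79, 79, 78, 79, 75, 79, 78, 78, 79, 78, 82, 64, 20, 43, 158, 215, 214, 215, 217, 215, 216, 214, 213] | [214, 179, 86, 36, 66, 83, 82, 80, 82, 78, 83, 82, 84, 82, 81, 83, 79, 80, 80, 80, 80, 82, 78, 79, 76, 79, 78, 78, 80, 78, 79, 78, 78, 77, 77, 76, 78, 77, 139, 199, 215, 216, 217, 217, 219, 218, 217, 219, 218, 215]
172 [213, 216, 213, 214, 213, 211, 166, 68, 69, 66, 72, 68, 71, 71, 72, 69, 67, 41, 16, 20, 25, 150, 208, 207, 207, 210, 215, 218, 218, 217, 210, 208, 206, 206, 209, 211, 216, 219, 219, 221, 220, 220, 217, 214, 213, 213, 216, 216, 217, 216, 214, 212] | [215, 216, 218, 219, 218, 218, 217, 215, 216, 214, 212, 213, 216, 217, 219, 218, 216, 213, 212, 214, 215, 219, 219, 172, 48, 6, 12, 52, 72, 75, 74, 75, 73, 75, 73, 72, 74, 92, 171, 216, 215, 216, 218, 218, 218, 218, 219, 219, 214, 211]
[209, 209, 209, 211, 209, 209, 208, 208, 208, 210, 209, 149, 40, 37, 68, 80, 79, 78, 76, 76, 79, 80, 77, 75, 121, 186] [218, 219, 218, 217, 216, 218, 218, 218, 217, 217, 218, 154, 41, 32, 69, 80, 83, 78, 80, 81, 76, 80, 76, 78, 77, 82]
```

View pics/c4.png

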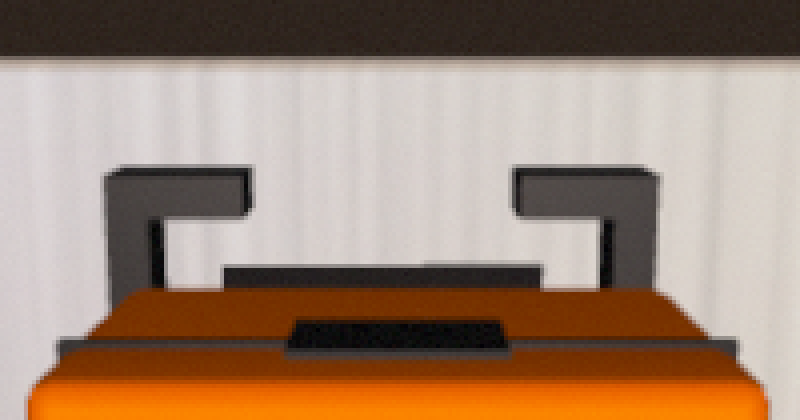

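The crop shows the corner outer edges at pixel x 245.8 and 384.3 (centre 315) and the case at 319.5. So the case has to shift about 2 mm in tool -y and 0.4 mm in -x. I'll correct that and descend to just above the corners.

>>> jog_arm([
  [[-0.4, -2, 0], [0, 0, 0]],
  [[-0.4, -2, 8], [0, 0, 0]],
  [[-0.4, -2, 20], [0, 0, 0]],
  [[-0.4, -2, 30], [0, 0, 0]],
  [[-0.4, -2, 36], [0, 0, 0]],
  [[-0.4, -2, 38], [0, 0, 0]],
  [[-0.4, -2, 38], [0, 0, 0]],
  [[-0.4, -2, 38], [0, 0, 0]],
])

```text
time: 7.35
tool_pos: [541.8, 191.1, 38.5]
tcp_rot: [180.0, -0.0, 85.9]
ft_force: [0.5, 0.3, -2.5]
finger_gap: 49.5
grip_force: 42.8
```

```bash
python3 - <<'E'
from h import *
im,P,h=wrist(); g=im.max(-1).astype(int); go(542.9,191.3,23,85.92)
for v in (145,155,165,175): print(v,[int(k) for k in np.where(abs(np.diff(g[v]))>40)[0]])
for u in(268,373): print(u,[int(k) for k in np.where(abs(np.diff(g[:215,u]))>30)[0]])
E
```

```text
t 7.4 pos [541.9 191.2  38.7] [ 1.7995e+02 -2.0000e-02  8.5930e+01] F [ 0.1 -0.1 -2.9] T [ 0.03 -0.03  0.05] gap 49.5 gf 42.75745466351509
 shift [ 0.2  0.9 15.7] turn [ 0.0008 -0.0003  0.0002]
145 [159, 160, 169, 195, 196, 549, 550, 577, 578, 584, 585]
155 [160, 161, 170, 171, 194, 195, 548, 549, 550, 575, 576, 582, 583]
165 [162, 163, 235, 236, 281, 282, 283, 361, 362, 409, 580, 581]
175 [163, 164, 236, 237, 254, 255, 388, 389, 408, 409, 579, 580]
268 [122, 123, 156, 157, 159, 173, 174, 181, 182, 193, 204, 205]
373 [122, 123, 156, 157, 159, 173, 174, 181, 182, 193, 204, 205]
```

>>> jog_arm([
  [[0.3, 1, 0], [0, 0, 0]],
  [[0.3, 1, 0], [0, 0, 0]],
  [[0.3, 1, 2], [0, 0, 0]],
  [[0.3, 1, 4], [0, 0, 0]],
  [[0.3, 1, 6], [0, 0, 0]],
  [[0.3, 1, 8], [0, 0, 0]],
  [[0.3, 1, 10], [0, 0, 0]],
  [[0.3, 1, 12], [0, 0, 0]],
  [[0.3, 1, 12], [0, 0, 0]],
])

```text
time: 8.3
tool_pos: [542.2, 191.2, 25.7]
tcp_rot: [-180.0, 0.0, 85.9]
ft_force: [0.0, -0.2, -3.4]
finger_gap: 49.4
grip_force: 42.8
```

```bash
python3 - <<'E'
from h import *
im,P,h=wrist(); g=im.max(-1).astype(int); go(542.9,191.3,23,85.92)
for v in (165,175): print(v,[int(k) for k in np.where(abs(np.diff(g[v]))>40)[0]])
for u in(268,373): print(u,[int(k) for k in np.where(abs(np.diff(g[:215,u]))>30)[0]])
E
```

```text
t 8.35 pos [542.4 191.2  26. ] [-1.7998e+02  1.0000e-02  8.5930e+01] F [ 0.5  0.2 -2.8] T [-0.02  0.06  0.01] gap 49.3 gf 42.759121879935265
 shift [0.1 0.5 3. ] turn [-0.0004  0.0001  0.0002]
165 [148, 149, 226, 227, 277, 278, 279, 364, 365, 416, 601, 602]
175 [149, 150, 227, 228, 276, 277, 365, 366, 415, 416, 599, 600]
268 [123, 124, 159, 160, 163, 177, 178, 181, 182, 193, 204, 205]
373 [122, 123, 124, 159, 160, 163, 177, 178, 181, 182, 193, 204, 205]
```

No contact so far, and the case bottom is already between the corners. Next is a slow touch-down.

>>> jog_arm([
  [[0.1, 0.5, 0], [0, 0, 0]],
  [[0.1, 0.5, 0.5], [0, 0, 0]],
  [[0.1, 0.5, 1], [0, 0, 0]],
  [[0.1, 0.5, 1.5], [0, 0, 0]],
  [[0.1, 0.5, 2], [0, 0, 0]],
  [[0.1, 0.5, 2.5], [0, 0, 0]],
  [[0.1, 0.5, 2.5], [0, 0, 0]],
])

```text
time: 9.05
tool_pos: [542.9, 191.3, 23.6]
tcp_rot: [-180.0, 0.0, 85.9]
ft_force: [0.5, -0.3, -2.9]
finger_gap: 49.6
grip_force: 42.8
```

>>> jog_arm([
  [[0, 0, 0.4], [0, 0, 0]],
  [[0, 0, 0.8], [0, 0, 0]],
  [[0, 0, 0.8], [0, 0, 0]],
])

```text
time: 9.35
tool_pos: [543.0, 191.4, 22.8]
tcp_rot: [-180.0, 0.0, 85.9]
ft_force: [-0.5, -0.3, -1.9]
finger_gap: 49.5
grip_force: 42.8
```

>>> jog_arm([
  [[0, 0, 0.4], [0, 0, 0]],
  [[0, 0, 0.8], [0, 0, 0]],
  [[0, 0, 0.8], [0, 0, 0]],
])

```text
time: 9.65
tool_pos: [543.0, 191.4, 22.1]
tcp_rot: [180.0, -0.0, 85.9]
ft_force: [0.1, -0.5, -2.5]
finger_gap: 49.5
grip_force: 42.7
```

>>> jog_arm([
  [[0, 0, 0.4], [0, 0, 0]],
  [[0, 0, 0.8], [0, 0, 0]],
  [[0, 0, 0.8], [0, 0, 0]],
])

```text
time: 9.95
tool_pos: [543.1, 191.4, 22.1]
tcp_rot: [180.0, 0.0, 85.9]
ft_force: [-5.0, -0.9, 5.9]
finger_gap: 49.7
grip_force: 43.7
```

>>> jog_arm([
  [[0, 0, 0.4], [0, 0, 0]],
  [[0, 0, 0.8], [0, 0, 0]],
  [[0, 0, 0.8], [0, 0, 0]],
])

```text
time: 10.25
tool_pos: [543.1, 191.4, 22.0]
tcp_rot: [-180.0, 0.0, 85.9]
ft_force: [-8.7, -2.7, 13.3]
finger_gap: 49.7
grip_force: 44.6
```

Contact at the expected seated height. Opening.

>>> jog_arm([
  [[0, 0, -0.6], [0, 0, 0]],
  [[0, 0, -0.6], [0, 0, 0]],
  [[0, 0, -0.6], [0, 0, 0]],
  [[0, 0, -0.6], [0, 0, 0]],
  [[0, 0, -0.6], [0, 0, 0]],
], grip=80)

```text
time: 10.75
tool_pos: [543.0, 191.3, 20.9]
tcp_rot: [-180.0, 0.0, 85.9]
ft_force: [-0.2, -0.0, 0.4]
finger_gap: 80.1
grip_force: 0.0
```

>>> jog_arm([
  [[0, 0, -10], [0, 0, 0]],
  [[0, 0, -30], [0, 0, 0]],
  [[0, 0, -65], [0, 0, 0]],
  [[0, 0, -110], [0, 0, 0]],
  [[0, 0, -145], [0, 0, 0]],
  [[0, 0, -165], [0, 0, 0]],
  [[0, 0, -170], [0, 0, 0]],
  [[0, 0, -170], [0, 0, 0]],
  [[0, 0, -170], [0, 0, 0]],
])

```text
time: 11.65
tool_pos: [542.1, 191.2, 189.4]
tcp_rot: [-179.9, 0.0, 85.9]
ft_force: [-0.1, -0.3, -0.8]
finger_gap: 79.7
grip_force: 0.0
```

```bash
python3 - <<'E'
from h import *
im,P,h=wrist('w5.png'); s=r.sense()
Z=P[...,2]; m=(Z>45)&(Z<63)&(abs(P[...,0]-543)<40)&(abs(P[...,1]-190)<70)&(((h[...,0]<20)&(h[...,1]>120)&(h[...,2]>150))|((h[...,1]<60)&(h[...,2]>150)))
w=P[m]; print(m.sum(),cv2.minAreaRect(w[:,:2].astype(np.float32)),np.percentile(w[:,2],[5,50,95]))
c=np.polyfit
A=np.c_[w[:,:2]-w[:,:2].mean(0),np.ones(len(w))]; print('lid plane',np.linalg.lstsq(A,w[:,2],rcond=None)[0])
my=(h[...,0]>20)&(h[...,0]<33)&(h[...,1]>150)&(abs(Z-68)<6); print('tongue',my.sum(),cv2.minAreaRect(P[my][:,:2].astype(np.float32)) if my.any() else 0)
go(535,84,190,151.4)
E
```

```text
7306 ((544.4974975585938, 190.2356414794922), (99.09912109375, 50.15191650390625), 85.94493865966797) [55.2510058  56.52848625 57.69072651]
lid plane [1.50685767e-03 1.31128788e-03 5.65122786e+01]
tongue 3215 ((496.7687072753906, 108.54374694824219), (45.00322723388672, 69.23069763183594), 57.57992172241211)
t 11.7 pos [541.9 191.1 189. ] [-1.7982e+02  6.0000e-02  8.5930e+01] F [0.7 0.6 0.3] T [0.05 0.05 0.03] gap 79.9 gf 0.0
 shift [-107.3    0.7   -0.9] turn [-3.4000e-03 -9.0000e-04 -1.1426e+00]
```

View pics/w5.png

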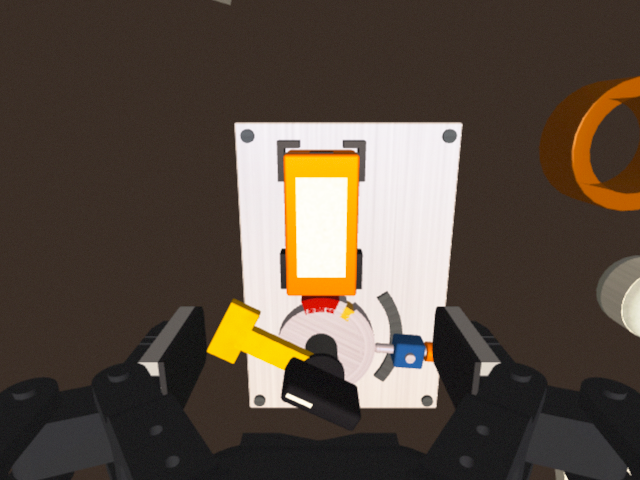

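The case sits squarely inside all four corners: lid at 56.5 mm, level, aligned within 0.1°. The knob bar is at (320,393), the tongue at (255,335), the pin at (385,349) and the notch at (347,311). I'll hover over the knob with the tool in line with it.

>>> jog_arm([
  [[-15, 0, 0], [0, 0, -0.1]],
  [[-45, 0, 0], [0, 0, -0.23]],
  [[-80, 0, 0], [0, 0, -0.37]],
  [[-100, 0.5, 0], [0, 0, -0.51]],
  [[-107, 0.5, 0], [0, 0, -0.65]],
  [[-107, 0.5, 0], [0, 0, -0.79]],
  [[-107, 0.5, 0], [0, 0, -0.93]],
  [[-107, 0.5, 0], [0, 0, -1.04]],
  [[-107, 0.5, 0], [0, 0, -1.076]],
  [[-107, 0.5, 0], [0, 0, -1.076]],
])

```text
time: 12.7
tool_pos: [534.9, 84.5, 189.2]
tcp_rot: [-179.9, -0.1, 147.6]
ft_force: [-0.7, -0.1, -0.3]
finger_gap: 79.7
grip_force: 0.0
```

>>> jog_arm([
  [[0, 0, 0], [0, 0, 0]],
  [[0, 0, 0], [0, 0, 0]],
])

```text
time: 12.9
tool_pos: [535.6, 84.6, 190.4]
tcp_rot: [-180.0, -0.1, 147.5]
ft_force: [0.3, 0.0, 0.1]
finger_gap: 79.6
grip_force: 0.0
```

```bash
python3 - <<'E'
from h import *
im,P,h=wrist('w6.png'); s=r.sense(); Z=P[...,2]
m=(Z>98)&(Z<114)&(np.hypot(P[...,0]-536,P[...,1]-83)<45)&(im.max(-1)<235); w=P[m]
print(m.sum(),cv2.minAreaRect(w[:,:2].astype(np.float32)),np.median(w[:,2]))
my=(h[...,0]>20)&(h[...,0]<33)&(h[...,1]>150)&(abs(Z-68)<6); print('tongue',cv2.minAreaRect(P[my][:,:2].astype(np.float32)))
mr=(((h[...,0]<6)|(h[...,0]>174))&(h[...,1]>150)&(abs(P[...,0]-536)<60)&(abs(P[...,1]-83)<60)); print('red',mr.sum(),P[mr].mean(0))
mb=(h[...,0]>100)&(h[...,0]<125)&(h[...,1]>150)&(abs(P[...,0]-605)<40)&(abs(P[...,1]-75)<60)&(Z>25);print('blue',mb.sum(),P[mb].mean(0))
go(536,83,190,147.6)
E
```

```text
1973 ((536.0789184570312, 83.41166687011719), (13.64870548248291, 53.66390609741211), 57.87092208862305) 105.15294821188411
tongue ((495.4396057128906, 108.64579010009766), (43.294673919677734, 67.32861328125), 58.43921661376953)
red 568 [537.55855263 120.65783326  30.87792686]
blue 691 [605.06109069  72.98656308  32.82834848]
t 12.95 pos [535.7  84.6 190.6] [-1.7997e+02 -4.0000e-02  1.4754e+02] F [ 0.2  0.  -0.3] T [-0.02 -0.03 -0.01] gap 79.9 gf 0.0
 shift [-1.1 -1.2  0.6] turn [-0.0005 -0.0006 -0.0011]
```

View pics/w6.png

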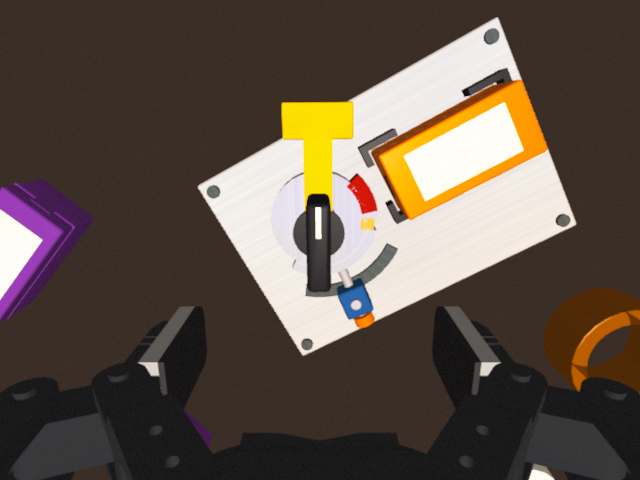

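The knob bar sits at (318,243) between the fingers, the pin holder at (355,300) and the brass notch at (367,224). I expect a turn of about 61°. Descending and gripping the bar.

```bash
python3 -c "
from h import *
go(535.5,82.8,74,147.8)"
```

```text
t 12.95 pos [535.7  84.6 190.6] [-1.7997e+02 -4.0000e-02  1.4754e+02] F [ 0.2  0.  -0.3] T [-0.02 -0.03 -0.01] gap 79.9 gf 0.0
 shift [ -0.9  -1.6 116.6] turn [-0.0005 -0.0006 -0.0046]
```

>>> jog_arm([
  [[-1, -1.6, 25], [0, 0, -0.0045]],
  [[-1, -1.6, 60], [0, 0, -0.0045]],
  [[-1, -1.6, 90], [0, 0, -0.0045]],
  [[-1, -1.6, 108], [0, 0, -0.0045]],
  [[-1, -1.6, 114], [0, 0, -0.0045]],
  [[-1, -1.6, 116], [0, 0, -0.0045]],
  [[-1, -1.6, 116], [0, 0, -0.0045]],
  [[-1, -1.6, 116], [0, 0, -0.0045]],
])

```text
time: 13.75
tool_pos: [537.0, 82.8, 76.6]
tcp_rot: [179.9, 0.1, 147.8]
ft_force: [-0.1, 0.1, 1.0]
finger_gap: 80.0
grip_force: 0.0
```

```bash
python3 -c "
from h import *
go(535.5,82.8,74,147.8)"
```

```text
t 13.75 pos [537.   82.8  76.6] [1.7992e+02 1.1000e-01 1.4784e+02] F [-0.1  0.1  1. ] T [-0.05 -0.07  0.03] gap 80.0 gf 0.0
 shift [ 1.3 -0.8  2.6] turn [0.0014 0.002  0.0007]
```

>>> jog_arm([
  [[1.2, -0.8, 1.5], [0, 0, 0]],
  [[1.2, -0.8, 1.5], [0, 0, 0]],
  [[1.2, -0.8, 1.5], [0, 0, 0]],
  [[1.2, -0.8, 1.5], [0, 0, 0]],
  [[1.2, -0.8, 1.5], [0, 0, 0]],
  [[1.2, -0.8, 1.5], [0, 0, 0]],
  [[1.2, -0.8, 1.5], [0, 0, 0]],
  [[1.2, -0.8, 1.5], [0, 0, 0]],
], grip=8, force=30)

```text
time: 14.55
tool_pos: [535.3, 83.8, 74.0]
tcp_rot: [179.9, 0.0, 147.9]
ft_force: [3.7, 5.5, -1.2]
finger_gap: 13.7
grip_force: 35.1
```

```bash
python3 -c "
from h import *
go(535.5,82.8,74,147.8)"
```

```text
t 14.55 pos [535.3  83.8  74. ] [1.7985e+02 4.0000e-02 1.4785e+02] F [ 3.7  5.5 -1.2] T [ 0.71 -0.38 -0.09] gap 13.7 gf 35.13509273529053
 shift [-0.7 -0.8 -0. ] turn [0.0025 0.0007 0.001 ]
```

>>> jog_arm([
  [[0, 0.7, 0], [0, 0, 0.03]],
  [[0, 0.7, 0], [0, 0, 0.08]],
  [[0, 0.7, 0], [0, 0, 0.14]],
  [[0, 0.7, 0], [0, 0, 0.2]],
  [[0, 0.7, 0], [0, 0, 0.26]],
  [[0, 0.7, 0], [0, 0, 0.32]],
  [[0, 0.7, 0], [0, 0, 0.38]],
  [[0, 0.7, 0], [0, 0, 0.44]],
  [[0, 0.7, 0], [0, 0, 0.48]],
  [[0, 0.7, 0], [0, 0, 0.5]],
])

```text
time: 15.55
tool_pos: [535.4, 84.0, 73.9]
tcp_rot: [179.9, -0.0, 119.1]
ft_force: [2.1, 5.3, 0.6]
finger_gap: 13.5
grip_force: 35.5
```

```bash
python3 -c "
from h import *
go(535.5,82.8,74,147.8)"
```

```text
t 15.55 pos [535.4  84.   73.9] [ 1.7992e+02 -2.0000e-02  1.1914e+02] F [2.1 5.3 0.6] T [ 0.55 -0.06  0.2 ] gap 13.5 gf 35.49514174461365
 shift [-1.1 -0.4 -0.1] turn [ 0.0015  0.     -0.5002]
```

>>> jog_arm([
  [[0.4, 0.4, 0], [0, 0, 0.03]],
  [[0.4, 0.4, 0], [0, 0, 0.08]],
  [[0.4, 0.4, 0], [0, 0, 0.14]],
  [[0.4, 0.4, 0], [0, 0, 0.2]],
  [[0.4, 0.4, 0], [0, 0, 0.26]],
  [[0.4, 0.4, 0], [0, 0, 0.32]],
  [[0.4, 0.4, 0], [0, 0, 0.38]],
  [[0.4, 0.4, 0], [0, 0, 0.42]],
  [[0.4, 0.4, 0], [0, 0, 0.44]],
  [[0.4, 0.4, 0], [0, 0, 0.44]],
])

```text
time: 16.55
tool_pos: [535.4, 84.0, 74.0]
tcp_rot: [180.0, -0.0, 94.0]
ft_force: [1.9, 3.5, 2.3]
finger_gap: 13.6
grip_force: 35.7
```

```bash
python3 -c "
from h import *
go(535.5,82.8,74,147.8)
im,d,p,s=snap('top'); cv2.imwrite('pics/t7.png',cv2.resize(im[222:322,200:333],(798,600),interpolation=2))"
```

```text
t 16.55 pos [535.4  84.   74. ] [ 1.7995e+02 -2.0000e-02  9.4000e+01] F [1.9 3.5 2.3] T [0.46 0.04 0.02] gap 13.6 gf 35.70135176181793
 shift [-1.3  0.  -0. ] turn [ 9.00e-04  1.00e-04 -9.39e-01]
```

>>> jog_arm([
  [[0.2, 0.1, 0], [0, 0, 0.02]],
  [[0.2, 0.1, 0], [0, 0, 0.04]],
  [[0.2, 0.1, 0], [0, 0, 0.06]],
  [[0.2, 0.1, 0], [0, 0, 0.06]],
])

```text
time: 17.0
tool_pos: [535.4, 84.0, 73.9]
tcp_rot: [180.0, -0.0, 90.5]
ft_force: [1.5, 2.9, 5.7]
finger_gap: 13.6
grip_force: 36.1
```

```bash
python3 -c "
from h import *
go(535.5,82.8,74,147.85)"
```

```text
t 17.0 pos [535.4  84.   73.9] [179.96  -0.    90.47] F [1.5 2.9 5.7] T [ 0.42  0.09 -0.12] gap 13.6 gf 36.14643752574921
 shift [-1.2  0.1 -0.1] turn [ 6.0000e-04  3.0000e-04 -1.0015e+00]
```

>>> jog_arm([
  [[0, 0, 0], [0, 0, 0.015]],
  [[0, 0, 0], [0, 0, 0.03]],
  [[0, 0, 0], [0, 0, 0.03]],
])

```text
time: 17.3
tool_pos: [535.4, 84.0, 73.9]
tcp_rot: [180.0, -0.0, 88.8]
ft_force: [1.6, 2.7, 4.6]
finger_gap: 13.2
grip_force: 36.1
```

```bash
python3 -c "
from h import *
go(535.5,82.8,74,147.85)"
```

```text
t 17.3 pos [535.4  84.   73.9] [ 1.7996e+02 -1.0000e-02  8.8770e+01] F [1.6 2.7 4.6] T [ 0.45  0.02 -0.18] gap 13.2 gf 36.14822745323181
 shift [-1.2  0.2 -0.1] turn [ 6.0000e-04  2.0000e-04 -1.0312e+00]
```

>>> jog_arm([
  [[0, 0, 0], [0, 0, 0.015]],
  [[0, 0, 0], [0, 0, 0.03]],
  [[0, 0, 0], [0, 0, 0.03]],
])

```text
time: 17.6
tool_pos: [535.4, 84.1, 73.9]
tcp_rot: [180.0, -0.0, 87.1]
ft_force: [2.4, 2.1, 5.3]
finger_gap: 13.2
grip_force: 36.1
```

```bash
python3 -c "
from h import *
go(535.5,82.8,74,147.85)"
```

```text
t 17.6 pos [535.4  84.1  73.9] [ 1.7996e+02 -1.0000e-02  8.7060e+01] F [2.4 2.1 5.3] T [0.44 0.13 0.04] gap 13.2 gf 36.106629967689514
 shift [-1.3  0.2 -0.1] turn [ 7.000e-04  2.000e-04 -1.061e+00]
```

>>> jog_arm([
  [[0, 0, 0], [0, 0, 0.01]],
  [[0, 0, 0], [0, 0, 0.02]],
  [[0, 0, 0], [0, 0, 0.02]],
])

```text
time: 17.9
tool_pos: [535.4, 84.1, 73.9]
tcp_rot: [180.0, -0.0, 85.9]
ft_force: [2.0, 3.3, 5.1]
finger_gap: 13.6
grip_force: 36.1
```

```bash
python3 -c "
from h import *
go(535.5,82.8,74,147.85)"
```

```text
t 17.9 pos [535.4  84.1  73.9] [ 1.7996e+02 -1.0000e-02  8.5930e+01] F [2.  3.3 5.1] T [0.45 0.08 0.07] gap 13.6 gf 36.10544264316559
 shift [-1.3  0.2 -0.1] turn [ 7.0000e-04  2.0000e-04 -1.0807e+00]
```

>>> jog_arm([
  [[0, 0, 0], [0, 0, 0.01]],
  [[0, 0, 0], [0, 0, 0.02]],
  [[0, 0, 0], [0, 0, 0.02]],
])

```text
time: 18.2
tool_pos: [535.4, 84.1, 73.9]
tcp_rot: [180.0, -0.0, 84.8]
ft_force: [2.1, 2.4, 5.3]
finger_gap: 13.7
grip_force: 36.1
```

```bash
python3 -c "
from h import *
go(535.5,82.8,74,147.85)"
```

```text
t 18.2 pos [535.4  84.1  73.9] [ 1.7996e+02 -1.0000e-02  8.4790e+01] F [2.1 2.4 5.3] T [0.42 0.03 0.23] gap 13.7 gf 36.13271176815033
 shift [-1.2  0.2 -0.1] turn [ 7.0000e-04  3.0000e-04 -1.1006e+00]
```

>>> jog_arm([
  [[0, 0, 0], [0, 0, 0.006]],
  [[0, 0, 0], [0, 0, 0.012]],
  [[0, 0, 0], [0, 0, 0.012]],
])

```text
time: 18.5
tool_pos: [535.4, 84.1, 73.9]
tcp_rot: [180.0, -0.0, 84.1]
ft_force: [1.5, 2.8, 5.3]
finger_gap: 13.7
grip_force: 36.3
```

```bash
python3 -c "
from h import *
go(535.5,82.8,74,147.85)"
```

```text
t 18.5 pos [535.4  84.1  73.9] [ 1.7996e+02 -1.0000e-02  8.4120e+01] F [1.5 2.8 5.3] T [0.49 0.03 0.33] gap 13.7 gf 36.320852637290955
 shift [-1.3  0.2 -0.1] turn [ 7.0000e-04  2.0000e-04 -1.1123e+00]
```

The far wall is felt: a pull-in dip at 1.03 rad, then a steep rise from 1.08 to 1.11 rad. I'll relax back slightly and let go.

>>> jog_arm([
  [[0, 0, 0], [0, 0, -0.015]],
  [[0, 0, 0], [0, 0, -0.03]],
  [[0, 0, 0], [0, 0, -0.03]],
])

```text
time: 18.8
tool_pos: [535.4, 84.1, 73.9]
tcp_rot: [180.0, -0.0, 85.9]
ft_force: [1.0, 2.2, 5.7]
finger_gap: 13.2
grip_force: 36.1
```

>>> jog_arm([
  [[0, 0, 0], [0, 0, 0]],
  [[0, 0, 0], [0, 0, 0]],
  [[0, 0, 0], [0, 0, 0]],
  [[0, 0, 0], [0, 0, 0]],
  [[0, 0, 0], [0, 0, 0]],
], grip=60)

```text
time: 19.3
tool_pos: [534.8, 83.9, 73.3]
tcp_rot: [-180.0, 0.0, 85.8]
ft_force: [0.3, 0.2, 0.4]
finger_gap: 60.4
grip_force: 0.0
```

>>> jog_arm([
  [[0, 0, -10], [0, 0, 0]],
  [[0, 0, -30], [0, 0, 0]],
  [[0, 0, -65], [0, 0, 0]],
  [[0, 0, -100], [0, 0, 0]],
  [[-10, 0, -130], [0, 0, 0]],
  [[-20, 0, -145], [0, 0, 0]],
  [[-20, 0, -145], [0, 0, 0]],
  [[-20, 0, -145], [0, 0, 0]],
])

```text
time: 20.1
tool_pos: [533.3, 63.9, 217.6]
tcp_rot: [-179.9, -0.0, 85.8]
ft_force: [0.3, -0.4, -0.0]
finger_gap: 60.3
grip_force: 0.0
```

```bash
python3 - <<'E'
from h import *
im,P,h=wrist(); cv2.imwrite('pics/w8.png',cv2.resize(im[100:400,150:550],(800,600),interpolation=2)); Z=P[...,2]
m=(Z>98)&(Z<114)&(np.hypot(P[...,0]-536,P[...,1]-83)<45)&(im.max(-1)<235); print('bar',cv2.minAreaRect(P[m][:,:2].astype(np.float32)))
go(535,84,220,84)
E
```

```text
bar ((537.0492553710938, 83.73075103759766), (53.28070068359375, 13.845832824707031), 85.4300765991211)
t 20.15 pos [532.7  64.1 216.6] [-179.84    0.     85.82] F [ 0.2 -0.4 -0.1] T [0.02 0.03 0.  ] gap 60.1 gf 0.0
 shift [20.   0.8 -3.4] turn [-0.0027  0.0001  0.0317]
```

View pics/w8.png

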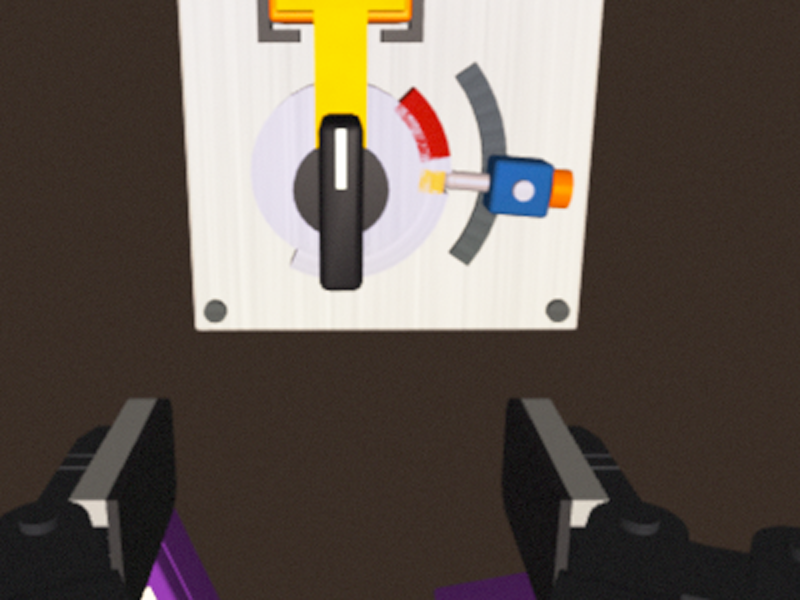

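The pin nose sits in the brass notch at (440,182), with the red tail beyond it untouched. The orange cap is up close to the holder, and the tongue lies over the end of the case. The gripper is clear of everything.

```bash
python3 -c "
from bench import r
print(r.hand_in())"
```

```text
the job is handed in; nothing more can be done
None
```

The job is handed in: the orange case is seated in the nest and locked, with the pin in the cam notch at about 1.09 rad clockwise, the knob released and the arm clear, at about 20 s; the judge's result was not shown.

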